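# Set a glued carton in the clamping nest

## Task

The lid of the small low carton has just been glued: with the clamp thrown right back, lay it in the nest up against both fences, lid up, then swing the toggle clamp over centre until it locks on the lid, let go and leave it locked by itself for at least two seconds. Then throw the clamp fully back again and, gently, lay the carton flat, lid up, in the shallow out-tray. Keep the carton upright throughout and leave everything else on the bench standing where it is.

Things in the scene. Friction and masses are not known exactly. Their poses are not given: they have to be found in the camera images.
- carton_mid (a point): Centre of the task's carton, 25 mm above its underside: a closed white box 90 mm long (its x), 46 mm wide (y), 50 mm high (z up, the lid on top), about 0.15 kg, loose on the bench; its two ends are alike. The only loose white carton 50 mm high: a taller (50 x 50 x 115 mm) and a flatter one (110 x 75 x 30 mm) are bystanders.
- nest_seat (a point): Where the carton's centre comes when it stands on the nest's plate touching both fences, its length along x: 25 mm above the plate. Axes: x level, from clamp to carton; y level, left of x; z up. Back fence at x = -45 mm, side fence at y = +23 mm: aluminium bars 10 mm thick, 12 mm above the plate. Up to 5 mm off the fences and 5 degrees askew counts as against them.
- nest: The fixed nest: plywood plate 12 mm thick, 230 x 120 mm, with two fences (the carton's other two sides are open) and a steel toggle clamp. Origin on the bench, 95 mm from nest_seat against x; same axes. The plate spans x -70 to 160, y -60 to 60 mm; the clamp's body x -52 to 15, y -24 to 24, up to 98 mm above the bench. A jar (75 mm) and a glue bottle (110 mm high) stand close beside it.
- clamp_handle_hinge (a point): Axis of the clamp handle, level along the nest's y; at x = -20 mm, y = 0 of the nest, 77 mm above the bench. The handle is a black round bar 15 mm thick from here to the knob.
- handle_knob (a point): Centre of the black barrel knob (28 mm across, 28 mm long, its flat ends facing the nest's +-y) at the handle's end, 115 mm from the handle's hinge. It can be pinched from above, fingers on its flat ends, and led round the hinge with the fingers still pointing down: the knob turns between them; grip it firmly. Takes less than 10 N.
- clamp_handle (a joint): Handle angle, rad. 0 (stop): fully back, handle lying away from the carton, knob 97 mm above the bench; at q it leans 1.40 - q rad from upright, away from the carton. 1.48 (stop): locked, leaning 0.08 rad towards the carton. Dead centre is 1.36: short of it the sprung pad pushes the handle back. Locked counts above 1.42, fully back below 0.12. It stays where it is left; starts fully back.
- pad_face (a point): Face of the round rubber pad, 22 mm across, under the end of the clamp arm. The handle drives the arm (95 mm long, pivot at the nest's x = 0, 85 mm above the bench). Handle at 0: arm up and 15 degrees back, clear of the seat; at 0.3 it already leans over the seat, so the clamp must be fully back to load or unload. It meets the lid from about 1.1; locked, it presses with about 6 N.
- tray_floor (a point): Centre of the inner floor of the out-tray, 4 mm above the bench: a white open card tray fixed to the bench, 140 mm long (its x), 86 mm wide (y), walls 4 mm thick, 18 mm high above the bench, z up; inside 132 x 78 mm. The carton lies in it with its length along the tray's length.
There are look-alikes about, which are no part of the job. What is shaped like the part that bears carton_mid but green or yellow is not meant.

How it is judged:
On the way, in this order (a step that is already met when the one before it is completed fails the run):
1. the carton lies in the nest against both fences (gaps up to 7 mm, 0.10 rad), let go, the clamp fully back (x of carton_mid in the frame of nest_seat between -0.004 and 0.007 m and y of carton_mid in the frame of nest_seat between -0.007 and 0.004 m and z of carton_mid in the frame of nest_seat between -0.004 and 0.004 m and angle between the x axis of carton_mid and the x axis of nest_seat, either way round below 0.1 rad and angle between carton_mid's own z axis and vertical below 0.06 rad and value of joint clamp_handle below 0.12 rad and contact force between the fingers and carton below 0.3 N), for 0.2 s.
2. the clamp is locked past centre on the carton's lid and let go, for 2 s, the carton still against the fences (x of carton_mid in the frame of nest_seat between -0.004 and 0.007 m and y of carton_mid in the frame of nest_seat between -0.007 and 0.004 m and z of carton_mid in the frame of nest_seat between -0.004 and 0.004 m and angle between the x axis of carton_mid and the x axis of nest_seat, either way round below 0.1 rad and angle between carton_mid's own z axis and vertical below 0.06 rad and value of joint clamp_handle above 1.42 rad and contact force between clamp_pad and carton above 3 N and contact force between the fingers and clamp_handle below 0.3 N and contact force between the fingers and carton below 0.3 N), for 2 s.
3. the clamp is thrown fully back, the carton still standing in the nest (value of joint clamp_handle below 0.12 rad and horizontal distance between carton_mid and nest_seat below 0.02 m and z of carton_mid in the frame of nest_seat below 0.004 m), for 0.2 s.
At the end, for the whole second after the job is handed in: the carton lies flat and at rest on the tray's floor, lid up (within 5 degrees), inside the walls, and the clamp is fully back (below 0.12 rad) (x of carton_mid in the frame of tray_floor between -0.03 and 0.03 m and y of carton_mid in the frame of tray_floor between -0.025 and 0.025 m and z of carton_mid in the frame of tray_floor between 0.02 and 0.03 m and angle between carton_mid's own z axis and vertical below 0.08 rad and linear speed of carton below 0.02 m/s and value of joint clamp_handle below 0.12 rad); the robot touches nothing.
It fails at once if a bystander is moved more than 25 mm or tipped (distance of any of tall_carton, tape_roll, jar, glue, stapler, flat_carton, pot from where it was at the start of the episode above 0.025 m or angle between any of tall_carton, tape_roll, jar, glue, stapler, flat_carton, pot's own z axis and vertical above 0.4 rad).
It fails at once if the carton is tipped more than 35 degrees (angle between carton_mid's own z axis and vertical above 0.6 rad).
It fails at once if the carton is dropped into the tray from more than about 20 mm (horizontal distance between carton_mid and tray_floor below 0.07 m and z of carton_mid in the frame of tray_floor above 0.037 m and contact force between the fingers and carton below 0.1 N and linear speed of carton above 0.25 m/s).
It fails at once if the carton is slammed into the tray (over 40 N) (contact force between carton and tray above 40 N).
It also fails if it takes over 72 s, if anything falls off the work surface, if the arm or the gripper's body presses on something with over 40 N, if the wrist force passes 120 N, or if a joint passes its speed limit or range.

## Robot

A 6-joint arm with a two-finger parallel gripper is mounted at the origin on the work surface. World frame = base frame: x ahead of the robot, y to its left, z up, the work surface at z = 0. Lengths are in m, angles in rad, forces in N, time in s.
With the tool pointing down it reaches from about 0.3 to 0.95 m from the base axis. Payload 3.1 kg.
Tool frame: the origin (TCP) lies midway between the tips of the shut fingers; the grasp point (between the pads) lies 19 mm behind it; z points along the fingers, y is the line along which they close (so a half turn about z gives the same grasp; the last joint's range is limited). The gripper opens to 85 mm and grips with 20 to 120 N. Pads are 22 mm wide; open, the fingers measure 114 mm over their backs; the gripper's body (76 mm by 85 mm) begins 54 mm behind the grasp point. The pads swing forward as they close: fully open they stand 13 mm farther back than shut.
Start: joints at [-1.257, 0.308, 1.634, -0, 1.2, -0.07], TCP at [0.234, -0.58, 0.231] pointing down, gripper open.
Joint ranges: [-3.06, 3.06], [-0.79, 1.96], [0.05, 2.63], [-1.19, 4.34], [0.05, 2.64], [-2.94, 2.94]. Speed limits (rad/s): [2.79, 2.79, 3.14, 3.14, 3.14, 3.14].

## Interface

Orientations are given as a unit quaternion [w, x, y, z].
In Python, from bench import read_state, snapshot, camera_params, close_job gives the robot as it stands.
- The arm moves only by the tool step_arm, never from a script. Its argument "rows" is a list that holds one entry, the list of rows, each a list of 7 numbers: the shift along the tool's x, y, z in cm, then the turn, a rotation vector about the tool's x, y, z in degrees, then the finger opening in cm, from 0 to 8.54. A call has 1 to 12 rows; each row shifts and turns the commanded pose from where the row before left it, along the tool's axes as they then stand; what a row does not reach is not made up. A row lasts 1/10 s, in which the tool goes at most 50 mm and 8.59 degrees, less where a joint would pass 70% of its speed; a pose out of reach is approached as far as the arm can. A call with a gripper value outside its range is refused whole. The fingers move at their own pace and stop on an object; "squeeze" is the grip in N (left out, the last holds). Time passes only in rows, so rows that do not move let the fingers close. It gives the time, the measured TCP pose, the force, the opening and the grip force at its end, in the units of the state.
- read_state(): the state, without advancing time (a new reading comes with each control period).
- snapshot(name): name is "scene" or "top" or "wrist"; returns the picture (384x512x3 uint8, blue, green, red); there is no depth.
- camera_params(name): a dict with "camera_matrix" (3x3 intrinsics, pixels), "xyz" and "rotation" of the camera in the world. Camera axes: x right, y down, z forward; pixel columns grow to the right and rows downward; lengths in m; the calibration is good to about 2 mm. A picture is of the moment at which its call begins: read the wrist's pose just before it. camera_params takes no time and is no camera call; for the wrist camera it gives the pose at the moment of the call.
- close_job(): hands the job in; it is judged then, once.
The state is a dict: "time": time; "joints": joint angles; "joint_vel": joint speeds; "joint_torque": joint torques, N m; "ee_pos": TCP position; "tcp_rot": TCP orientation; "contact_force": force on the tool from outside, world axes, zero at the start; "torque": the same for the moment, N m; "width": finger opening in m; "grasp_force": force on a finger pad.
Only numpy, scipy, OpenCV 4.12 (cv2) and the standard library are available. Lean on these libraries where they do the work, as an engineer would, in place of code of your own. Each camera call takes 0.05 s, during which the arm holds its last target. There are 200 camera calls.

## Working session

There is one attempt and no reset: what is moved stays moved. The work goes in short steps, Python scripts to look and compute and a tool call to move; the robot and the scene stay as the last step left them, time stands still between calls to the robot, and variables do not carry over. Pictures are saved under pics/ and viewed, at most 11 in all, crops included, and the job is handed in when it is done.

Besides the shell and the picture viewer there is one more tool, called after "Request:" as name(argument=value, ...) on one line, values as JSON. step_arm: Moves the arm, as the interface text tells. Its arguments: {"type":"object","properties":{"rows":{"type":"array"},"squeeze":{"type":"number"}},"required":["rows"]}

```bash
mkdir -p pics; python3 - <<'E'
from bench import *
import cv2,numpy as np
s=read_state();print(s)
for n in("scene","top"):
    im=snapshot(n);cv2.imwrite(f"pics/{n}0.png",cv2.resize(im,(800,600),interpolation=cv2.INTER_CUBIC));np.save(f"pics/{n}0.npy",im);print(n,camera_params(n))
E
```

```text
{'time': 0.0, 'joints': array([-1.25668829e+00,  3.09014812e-01,  1.63520790e+00,  2.04519028e-05,
        1.19969090e+00, -6.97339425e-02]), 'joint_vel': array([ 0.00099665, -0.00058421, -0.00117785, -0.00058731, -0.00118496,
       -0.0003579 ]), 'joint_torque': array([-7.65620662e-04, -4.15251267e+01, -2.76661223e+01, -2.58741275e-04,
        1.00793075e-02,  1.19768217e-05]), 'ee_pos': array([ 0.23375707, -0.57874497,  0.2300308 ]), 'tcp_rot': array([-1.15298715e-03,  9.81639676e-01,  1.90741187e-01, -1.31988324e-04]), 'contact_force': array([ 0.26991491, -0.6712334 ,  0.60700241]), 'torque': array([ 0.02470081,  0.02927719, -0.02060343]), 'grasp_force': 0.0, 'width': 0.08587742775051875}
scene {'camera_matrix': array([[349.81451192,   0.        , 258.53430055],
       [  0.        , 349.81451192, 191.95928319],
       [  0.        ,   0.        ,   1.        ]]), 'xyz': array([ 0.95645706, -0.44591331,  0.74616776]), 'rotation': array([-0.38648785,  0.84261975,  0.33928517, -0.15970181])}
top {'camera_matrix': array([[423.37392121,   0.        , 256.4130474 ],
       [  0.        , 423.37392121, 187.866766  ],
       [  0.        ,   0.        ,   1.        ]]), 'xyz': array([0.29887483, 0.06216817, 1.18378113]), 'rotation': array([-0.05730751,  0.71543974, -0.69329244,  0.06486462])}
```

View pics/scene0.png

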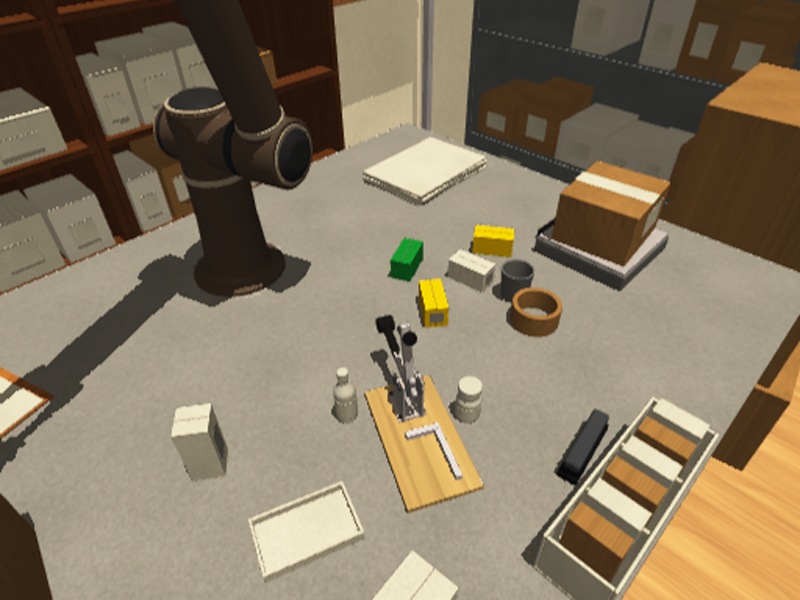

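View pics/top0.png

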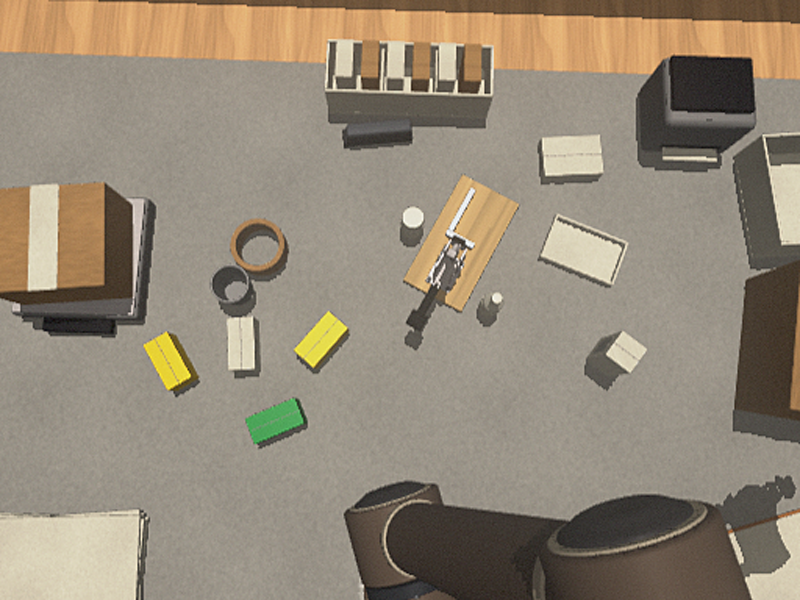

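Candidates (top picture, 800x600): the white carton beside the dark pot at (241,344), the flat white carton at (571,157), the tall one at (625,352), yellow at (167,361) and (321,340), green at (275,420). I choose (241,344). The nest is at about (460,245) and the tray at (583,250).

```bash
cat > h.py <<'E'
import numpy as np,cv2
from bench import *
from scipy.spatial.transform import Rotation as R
def rot(q): return R.from_quat(np.asarray(q)[[1,2,3,0]])
def ray(c,uv,z):
    d=np.c_[np.atleast_2d(uv),np.ones(len(np.atleast_2d(uv)))]@np.linalg.inv(c["camera_matrix"]).T
    d=rot(c["rotation"]).apply(d); return c["xyz"]+d*((z-c["xyz"][2])/d[:,2])[:,None]
def proj(c,P):
    p=rot(c["rotation"]).inv().apply(np.atleast_2d(P)-c["xyz"])@np.array(c["camera_matrix"]).T; return p[:,:2]/p[:,2:]
def rect(c,mask,box,z):
    "metric min-area rectangle of mask within box x0,y0,x1,y1 (native px)"
    m=np.zeros_like(mask);x0,y0,x1,y1=box;m[y0:y1,x0:x1]=mask[y0:y1,x0:x1]
    cs=max(cv2.findContours(m,cv2.RETR_EXTERNAL,cv2.CHAIN_APPROX_NONE)[0],key=cv2.contourArea)[:,0]
    P=ray(c,cs.astype(float),z)[:,:2].astype(np.float32)*1000
    (ctr,wh,a)=cv2.minAreaRect(P); 
    if wh[0]<wh[1]: wh=wh[::-1];a+=90
    return np.round(ctr,1),np.round(wh,1),round((a+90)%180-90,1)
def move(p,yaw_axis=None):
    "remaining shift in tool axes, cm, from current measured to world p"
    s=read_state(); return np.round(rot(s["tcp_rot"]).inv().apply(np.array(p)-s["ee_pos"])*100,2)
E
python3 - <<'E'
from h import *
im=np.load("pics/top0.npy");c=camera_params("top")
hsv=cv2.cvtColor(im,cv2.COLOR_BGR2HSV)
k=1/1.5625
white=((hsv[...,2]>165)&(hsv[...,1]<60)).astype(np.uint8)*255
wood=((hsv[...,1]>90)&(hsv[...,2]>100)&(hsv[...,0]<25)).astype(np.uint8)*255
print("carton",rect(c,white,(140,195,170,245),.05))
print("tray",rect(c,white,(340,132,406,186),.018))
print("wood",rect(c,cv2.morphologyEx(wood,cv2.MORPH_CLOSE,np.ones((9,9))),(255,110,335,202),.012))
print("plate corners",ray(c,np.array([(468,176),(519,208),(460,311),(404,281)])*k,.012).round(3))
a=im[190:250,130:190];b=im[105:220,250:335]
A=cv2.resize(a,(400,400),interpolation=cv2.INTER_CUBIC);B=cv2.resize(b,(400,541),interpolation=cv2.INTER_CUBIC)
o=np.zeros((541,800,3),np.uint8);o[:400,:400]=A;o[:,400:]=B;cv2.imwrite("pics/crop1.png",o)
E
```

```text
carton (array([404.3, 325.7]), array([92.5, 45.4]), 4.3)
tray (array([ 598.9, -274.8]), array([148.7,  88.5]), 69.0)
wood (array([604.1, -54.8]), array([229.7, 118.9]), -27.2)
plate corners [[ 0.73  -0.066  0.012]
 [ 0.671 -0.161  0.012]
 [ 0.476 -0.055  0.012]
 [ 0.527  0.047  0.012]]
```

View pics/crop1.png

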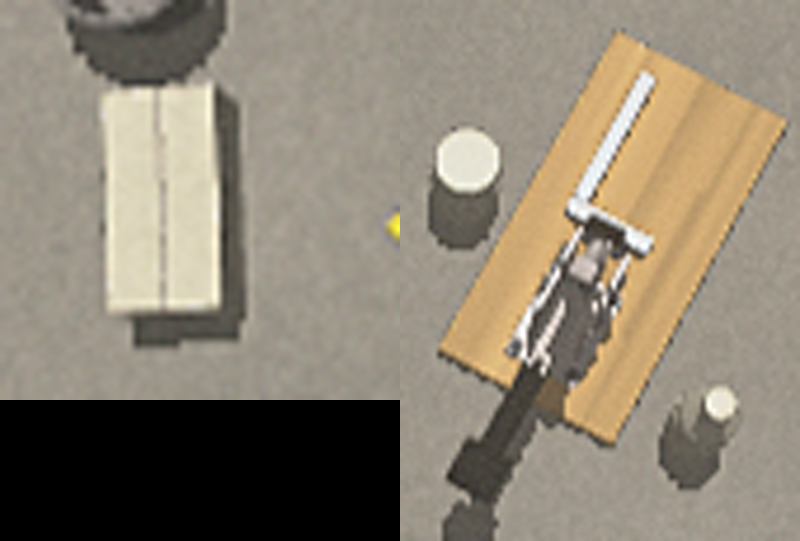

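The close crop shows a white box, about 92x45 mm on its lid, with a seam along the lid, so it is the right carton. The nest's L-fence and clamp show clearly, with the knob at crop (480,470). I'll fly over the nest for a wrist view.

Request:
step_arm(rows=[[[4.1,-2.9,-1,0,0,0,8.5],[4.1,-2.9,-1,0,0,0,8.5],[4.1,-2.9,-1,0,0,0,8.5],[4.1,-2.9,-1,0,0,0,8.5],[4.1,-2.9,-1,0,0,0,8.5],[4.1,-2.9,-1,0,0,0,8.5],[4.1,-2.9,-1,0,0,0,8.5],[4.1,-2.9,-1,0,0,0,8.5],[4.1,-2.9,-1,0,0,0,8.5],[4.1,-2.9,-1,0,0,0,8.5],[4.1,-2.9,-1,0,0,0,8.5],[4.1,-2.9,-1,0,0,0,8.5]]])

```text
time: 1.3
ee_pos: [0.5527, -0.0826, 0.3484]
tcp_rot: [-0.0, 0.982, 0.191, -0.0]
contact_force: [0.8, -1.1, 0.1]
width: 0.0851
grasp_force: 0.0
```

Request:
step_arm(rows=[[[0,0,0,0,0,8,8.5],[0,0,0,0,0,8,8.5],[0,0,0,0,0,8,8.5],[0,0,0,0,0,8,8.5],[0,0,0,0,0,8,8.5],[0,0,0,0,0,8,8.5],[0,0,0,0,0,1.2,8.5],[0,0,0,0,0,0,8.5],[0,0,0,0,0,0,8.5]]])

```text
time: 2.2
ee_pos: [0.5521, -0.0846, 0.3482]
tcp_rot: [-0.0, 0.972, -0.234, -0.0]
contact_force: [-0.1, -0.8, 0.1]
width: 0.0857
grasp_force: 0.0
```

```bash
python3 - <<'E'
from h import *
s=read_state();c=camera_params("wrist");im=snapshot("wrist")
np.save("pics/w1.npy",im);cv2.imwrite("pics/w1.png",cv2.resize(im,(800,600),interpolation=cv2.INTER_CUBIC))
import pickle;pickle.dump(c,open("pics/w1.pkl","wb"))
print(s["time"],s["ee_pos"],rot(s["tcp_rot"]).as_matrix().round(3),s["joints"].round(2));print(c["xyz"],rot(c["rotation"]).as_matrix().round(3))
E
```

```text
2.2 [ 0.5520863  -0.08456692  0.34818805] [[ 0.89  -0.456 -0.   ]
 [-0.456 -0.89   0.   ]
 [-0.001  0.    -1.   ]] [-0.23  0.09  1.65  0.    1.39  1.81]
[ 0.6219175  -0.12175391  0.49098137] [[-0.455 -0.848 -0.272]
 [-0.891  0.433  0.139]
 [-0.     0.305 -0.952]]
```

View pics/w1.png

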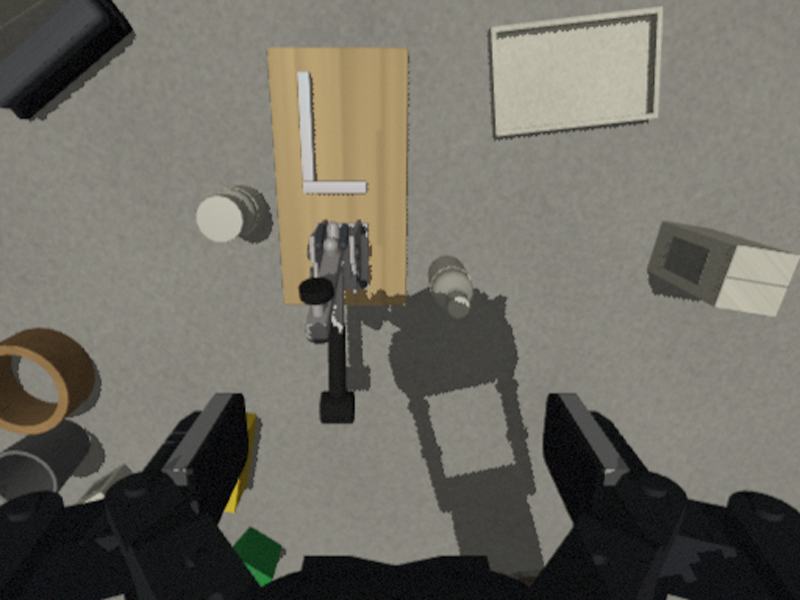

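The wrist view shows the plate's corners near (268,48), (408,48), (406,303) and (285,303). The fence L has its corner near (305,190), the knob is at (337,408) and the tray at (577,72).

```bash
python3 - <<'E'
from h import *
import pickle
im=np.load("pics/w1.npy");c=pickle.load(open("pics/w1.pkl","rb"))
hsv=cv2.cvtColor(im,cv2.COLOR_BGR2HSV);k=.64
wood=((hsv[...,1]>70)&(hsv[...,2]>90)&(hsv[...,0]<25)).astype(np.uint8)*255
wood=cv2.morphologyEx(wood,cv2.MORPH_CLOSE,np.ones((15,15)))
print("wood",rect(c,wood,(165,20,270,200),.012))
P=ray(c,np.array([(268,48),(408,48),(406,303),(285,303)])*k,.012);print(P.round(4))
white=((hsv[...,2]>150)&(hsv[...,1]<40)).astype(np.uint8)*255
print("tray",rect(c,white,(305,0,430,92),.018))
print("tray corners",ray(c,np.array([(490,27),(661,9),(657,117),(495,137)])*k,.018).round(4))
th=np.deg2rad(-27.2);Rm=np.array([[np.cos(th),-np.sin(th)],[np.sin(th),np.cos(th)]])
ctr=P[:,:2].mean(0);O=ctr-Rm@[.045,0];print("origin",O)
f=lambda uv,z:(((ray(c,np.array(uv,float)*k,z)[:,:2]-O)@Rm)*1000).round(1)
print("fence ends side: top L/R, bottom",f([(298,72),(310,72),(314,181),(303,190),(366,192),(366,182),(314,181)],.024))
print("knob",f([(320,395),(353,395),(355,422),(320,422)],.111))
print("jar top",f([(220,218)],.075),"glue",f([(458,300)],.11))
x0=[.604-.045*np.cos(th),-.0548-.045*np.sin(th)];print("top-cam origin",x0)
tc=camera_params("top")
im=np.load("pics/top0.npy");
E
```

```text
wood (array([603.8, -57.4]), array([229.3, 119.9]), -27.2)
[[ 0.7316 -0.0574  0.012 ]
 [ 0.6778 -0.1626  0.012 ]
 [ 0.476  -0.0593  0.012 ]
 [ 0.5298  0.0462  0.012 ]]
tray (array([ 595.8, -280.4]), array([140.6,  86.7]), 69.0)
tray corners [[ 0.6604 -0.2294  0.018 ]
 [ 0.609  -0.3591  0.018 ]
 [ 0.5305 -0.3298  0.018 ]
 [ 0.5791 -0.1983  0.018 ]]
origin [ 0.5637718  -0.03772453]
fence ends side: top L/R, bottom [[138.4  32.9]
 [138.4  22.8]
 [ 49.5  23.5]
 [ 41.6  33.7]
 [ 40.  -22.4]
 [ 48.7 -22.6]
 [ 49.5  23.5]]
knob [[-115.5   13.1]
 [-115.4  -14.1]
 [-140.7  -15.2]
 [-140.8   14.1]]
jar top [[24.5 92.9]] glue [[-33.3 -97.4]]
top-cam origin [np.float64(0.5639762632018916), np.float64(-0.034230593282358765)]
```

Request:
step_arm(rows=[[[-3.7,-2.24,0.45,0,0,0,7],[-3.7,-2.24,0.45,0,0,0,7],[-3.7,-2.24,0.45,0,0,0,7],[-3.7,-2.24,0.45,0,0,0,7],[-3.7,-2.24,0.45,0,0,0,7],[-3.7,-2.24,0.45,0,0,0,7],[-3.7,-2.24,0.45,0,0,0,7],[-3.7,-2.24,0.45,0,0,0,7],[-3.7,-2.24,0.45,0,0,0,7],[-3.7,-2.24,0.45,0,0,0,7],[-3.7,-2.24,0.45,0,0,0,7],[0,0,0,0,0,-7.8,7]]])

```text
time: 3.45
ee_pos: [0.2998, 0.324, 0.2985]
tcp_rot: [-0.001, 0.987, -0.164, -0.001]
contact_force: [0.5, -0.6, -0.1]
width: 0.0699
grasp_force: 0.0
```

Request:
step_arm(rows=[[[0,0,0,0,0,-7.8,7],[0,0,0,0,0,-7.8,7],[0,0,0,0,0,-7.8,7],[0,0,0,0,0,0,7],[0,0,0,0,0,0,7],[0,0,0,0,0,0,7]]])

```text
time: 4.05
ee_pos: [0.303, 0.3206, 0.299]
tcp_rot: [-0.0, 0.999, 0.034, 0.0]
contact_force: [0.2, -0.1, -0.9]
width: 0.0698
grasp_force: 0.0
```

```bash
python3 - <<'E'
from h import *
s=read_state();c=camera_params("wrist");im=snapshot("wrist")
np.save("pics/w2.npy",im);cv2.imwrite("pics/w2.png",cv2.resize(im,(800,600),interpolation=cv2.INTER_CUBIC))
import pickle;pickle.dump(c,open("pics/w2.pkl","wb"))
print(s["time"],s["ee_pos"],rot(s["tcp_rot"]).as_matrix().round(3)[:,0],s["joints"].round(2))
print(proj(c,[.404,.326,.05])*1.5625)
E
```

```text
4.05 [0.30299777 0.32060049 0.29898291] [0.998 0.068 0.   ] [ 0.71 -0.12  1.96 -0.    1.3   2.22]
[[394.93844303  99.57339033]]
```

View pics/w2.png

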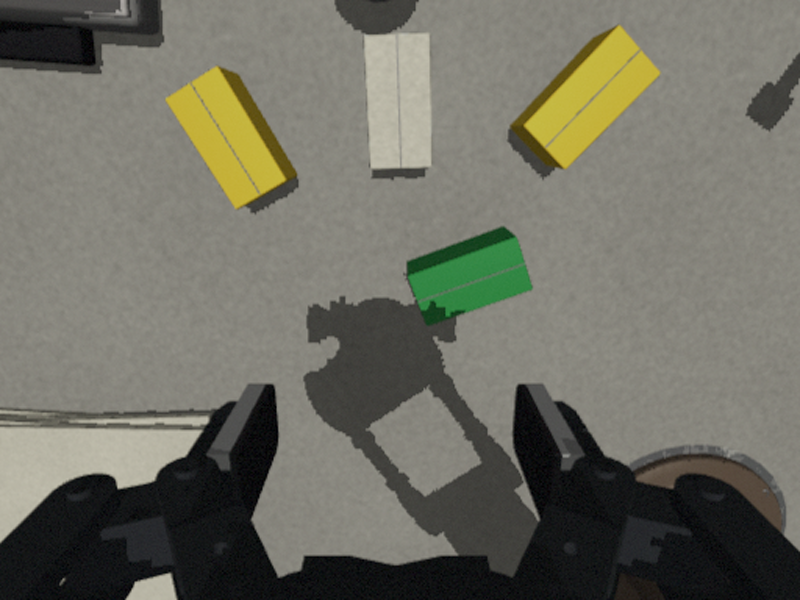

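The carton's lid is at (364,34)-(431,167), with room for the fingers on both sides.

```bash
python3 - <<'E'
from h import *
import pickle
im=np.load("pics/w2.npy");c=pickle.load(open("pics/w2.pkl","rb"))
hsv=cv2.cvtColor(im,cv2.COLOR_BGR2HSV)
w=((hsv[...,2]>150)&(hsv[...,1]<50)).astype(np.uint8)*255
r=rect(c,w,(220,15,290,125),.05);print(r)
P=ray(c,np.array([(364,34),(429,32),(431,167),(369,167)])*.64,.05);print(P.round(4),P.mean(0))
print(move([r[0][0]/1000,r[0][1]/1000,.011]))
E
```

```text
(array([402.4, 323.2]), array([89.2, 46.2]), 6.0)
[[0.4445 0.35   0.05  ]
 [0.4488 0.3057 0.05  ]
 [0.3594 0.2963 0.05  ]
 [0.3563 0.3419 0.05  ]] [0.40223517 0.32347689 0.05      ]
[ 9.93  0.42 28.8 ]
```

Request:
step_arm(rows=[[[3.31,0.14,3,0,0,0,7],[3.31,0.14,3,0,0,0,7],[3.31,0.14,3,0,0,0,7],[0,0,4,0,0,-2.1,7],[0,0,4,0,0,0,7],[0,0,4,0,0,0,7],[0,0,3,0,0,0,7],[0,0,2,0,0,0,7],[0,0,1.5,0,0,0,7],[0,0,1.3,0,0,0,7],[0,0,0,0,0,0,7],[0,0,0,0,0,0,7]]])

```text
time: 5.3
ee_pos: [0.4028, 0.3237, 0.0114]
tcp_rot: [-0.0, 0.999, 0.053, 0.0]
contact_force: [0.5, 0.6, -1.3]
width: 0.0699
grasp_force: 0.0
```

Request:
step_arm(rows=[[[0,0,0,0,0,0,5],[0,0,0,0,0,0,4],[0,0,0,0,0,0,4],[0,0,0,0,0,0,4],[0,0,0,0,0,0,4],[0,0,0,0,0,0,4]]], squeeze=35)

```text
time: 5.9
ee_pos: [0.4034, 0.3242, 0.0123]
tcp_rot: [-0.001, 0.999, 0.053, 0.001]
contact_force: [-0.5, -0.1, 6.1]
width: 0.0458
grasp_force: 37.4
```

```bash
python3 - <<'E'
from h import *
s=read_state();print(s["ee_pos"],rot(s["tcp_rot"]).as_matrix().round(4),s["width"],s["grasp_force"])
th=np.deg2rad(-27.2);print("to seat (+2,-2)",[.5638+.097*np.cos(th)-.002*.457,-.0377+.097*np.sin(th)-.002*.889])
E
```

```text
[0.40341334 0.32423484 0.01229472] [[ 0.9944  0.1061  0.0022]
 [ 0.1061 -0.9944  0.0016]
 [ 0.0024 -0.0013 -1.    ]] 0.04578496056144417 37.3647004365921
to seat (+2,-2) [np.float64(0.6491593882092559), np.float64(-0.08381649892469334)]
```

Request:
step_arm(rows=[[[0,0,-1,0,0,0,4],[0,0,-2,0,0,0,4],[0,0,-4,0,0,0,4],[0,0,-5,0,0,0,4],[0,0,-5,0,0,0,4],[0,0,-5,0,0,0,4],[0,0,-2,0,0,6.5,4],[0,0,-0.5,0,0,7,4],[0,0,0,0,0,7,4],[0,0,0,0,0,7,4],[0,0,0,0,0,5.8,4],[0,0,0,0,0,0,4]]])

```text
time: 7.1
ee_pos: [0.4016, 0.3229, 0.2557]
tcp_rot: [0.0, 0.972, -0.235, -0.0]
contact_force: [0.8, 0.4, -1.7]
width: 0.0458
grasp_force: 36.6
```

```bash
python3 - <<'E'
from h import *
s=read_state();m=rot(s["tcp_rot"]).as_matrix();print(s["ee_pos"],np.degrees(np.arctan2(m[1,0],m[0,0])),s["width"],s["contact_force"])
th=np.deg2rad(-27.2);u=np.array([np.cos(th),np.sin(th)])
print(move([*(np.array([.6492,-.0838])+.001*u),.1]))
E
```

```text
[0.40160264 0.32287412 0.25572618] -27.198190284192673 0.045833568928127406 [ 0.80390476  0.42484141 -1.74219239]
[40.72 24.84 15.58]
```

Request:
step_arm(rows=[[[1.5,0.9,0,0,0,0,4],[3,1.8,0,0,0,0,4],[4,2.44,0,0,0,0,4],[4,2.44,0,0,0,0,4],[4,2.44,0,0,0,0,4],[4,2.44,0,0,0,0,4],[4,2.44,0,0,0,0,4],[4,2.44,0,0,0,0,4],[4,2.44,0,0,0,0,4],[3.6,2.2,0,0,0,0,4],[3,1.85,0,0,0,0,4],[1.6,1,0,0,0,0,4]]])

```text
time: 8.3
ee_pos: [0.6513, -0.0864, 0.2554]
tcp_rot: [0.0, 0.972, -0.235, -0.0]
contact_force: [-0.9, 0.9, -1.2]
width: 0.0455
grasp_force: 36.6
```

Request:
step_arm(rows=[[[0,0,3,0,0,0,4],[0,0,4,0,0,0,4],[0,0,4,0,0,0,4],[0,0,3,0,0,0,4],[0,0,2,0,0,0,4],[0,0,1,0,0,0,4],[0,0,0,0,0,0,4],[0,0,0,0,0,0,4]]])

```text
time: 9.1
ee_pos: [0.6514, -0.0833, 0.087]
tcp_rot: [-0.0, 0.972, -0.235, 0.001]
contact_force: [0.9, 0.4, -0.7]
width: 0.0455
grasp_force: 36.7
```

```bash
python3 - <<'E'
from h import *
s=read_state();print(s["ee_pos"],s["contact_force"],s["width"])
th=np.deg2rad(-27.2);u=np.array([np.cos(th),np.sin(th)])
print(move([*(np.array([.6492,-.0838])+.001*u),.024]))
for n in("wrist","scene"): cv2.imwrite(f"pics/{n}3.png",snapshot(n))
a=cv2.imread("pics/wrist3.png");b=cv2.imread("pics/scene3.png")[180:330,200:340]
cv2.imwrite("pics/c3.png",np.hstack([cv2.resize(a[:300,:],(450,300)),cv2.resize(b,(330,300))]))
E
```

```text
[ 0.65144439 -0.08328755  0.08701489] [ 0.87006542  0.40170626 -0.74037112] 0.045474124367207935
[-0.08  0.15  6.3 ]
```

View pics/c3.png

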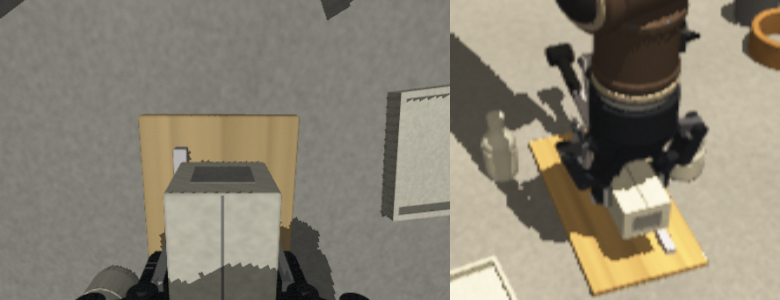

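The carton hangs just above its seat. The fence end shows just left of it, and the clamp is clear. Lowering now.

Request:
step_arm(rows=[[[0,0.1,2,0,0,0,4],[0,0,2,0,0,0,4],[0,0,1,0,0,0,4],[0,0,0.6,0,0,0,4],[0,0,0.4,0,0,0,4],[0,0,0.2,0,0,0,4],[0,0,0,0,0,0,4],[0,0,0,0,0,0,4]]])

```text
time: 10.0
ee_pos: [0.6509, -0.0845, 0.0247]
tcp_rot: [-0.0, 0.972, -0.235, 0.001]
contact_force: [1.3, 0.5, -1.0]
width: 0.0456
grasp_force: 36.6
```

```bash
python3 - <<'E'
from h import *
s=read_state();print(s["ee_pos"],s["contact_force"],s["width"])
th=np.deg2rad(-27.2);u=np.array([np.cos(th),np.sin(th)])
print(move([*(np.array([.6492,-.0838])+.001*u),.024]))
E
```

```text
[ 0.65088376 -0.08453594  0.02467909] [ 1.2605675   0.53612989 -0.97283932] 0.045621754533884847
[-0.08  0.01  0.07]
```

Request:
step_arm(rows=[[[0,0,0.1,0,0,0,4],[-0.1,0,0,0,0,0,4],[0,-0.1,0,0,0,0,4],[0,0,0,0,0,0,4]]])

```text
time: 10.4
ee_pos: [0.651, -0.0839, 0.0244]
tcp_rot: [0.0, 0.972, -0.235, 0.001]
contact_force: [-0.3, -2.3, 5.5]
width: 0.0455
grasp_force: 37.4
```

Request:
step_arm(rows=[[[0,0,0,0,0,0,5],[0,0,0,0,0,0,5.8],[0,0,0,0,0,0,6],[0,0,0,0,0,0,6],[0,0,-2,0,0,0,6],[0,0,-4,0,0,0,6],[0,0,-4,0,0,0,6],[0,0,-5,0,0,0,6],[0,0,-5,0,0,0,6],[0,0,-3,0,0,0,6]]])

```text
time: 11.4
ee_pos: [0.6516, -0.0832, 0.258]
tcp_rot: [-0.0, 0.972, -0.235, 0.003]
contact_force: [0.2, 0.1, 0.4]
width: 0.0599
grasp_force: 0.0
```

Request:
step_arm(rows=[[[-4,0,-4,0,0,0,6],[-4,0,-4,0,0,0,6],[-4,0,-2,0,0,0,6],[-4,0,0,0,0,0,6],[0,0,0,0,0,0,6],[0,0,0,0,0,0,6]]])

```text
time: 12.0
ee_pos: [0.5154, -0.0138, 0.3438]
tcp_rot: [0.0, 0.972, -0.235, 0.001]
contact_force: [0.1, -0.1, 0.2]
width: 0.06
grasp_force: 0.0
```

```bash
python3 - <<'E'
from h import *
s=read_state();c=camera_params("wrist");im=snapshot("wrist");print(s["time"],s["ee_pos"])
O=np.array([.5638,-.0377]);th=np.deg2rad(-27.2)
def W(x,y,z):return [O[0]+x*np.cos(th)-y*np.sin(th),O[1]+x*np.sin(th)+y*np.cos(th),z]
# predicted lid outline if perfectly seated (green), nest plate (red), fence corner
o=im.copy()
for pts,col in(([W(95+a,b,.062*1000) for a,b in((45,23),(45,-23),(-45,-23),(-45,23))],(0,200,0)),):pass
def poly(P,col): cv2.polylines(o,[np.int32(np.round(proj(c,P)*8))],True,col,1,cv2.LINE_AA,3)
big=lambda:None
poly(np.array([W((95+a)/1e3,b/1e3,.062) for a,b in((45,23),(45,-23),(-45,-23),(-45,23))]),(0,220,0))
poly(np.array([W(a/1e3,b/1e3,.012) for a,b in((160,60),(160,-60),(-70,-60),(-70,60))]),(0,0,255))
cv2.imwrite("pics/w4.png",cv2.resize(np.hstack([im,o])[:260],(800,203) ) if 0 else cv2.resize(o,(800,600),interpolation=cv2.INTER_CUBIC))
np.save("pics/w4.npy",im);import pickle;pickle.dump(c,open("pics/w4.pkl","wb"))
hsv=cv2.cvtColor(im,cv2.COLOR_BGR2HSV)
g=proj(c,np.array([W(.095,0,.062)]))[0].astype(int);print(g)
E
```

```text
12.0 [ 0.51540117 -0.01381537  0.34381343]
[251  22]
```

View pics/w4.png

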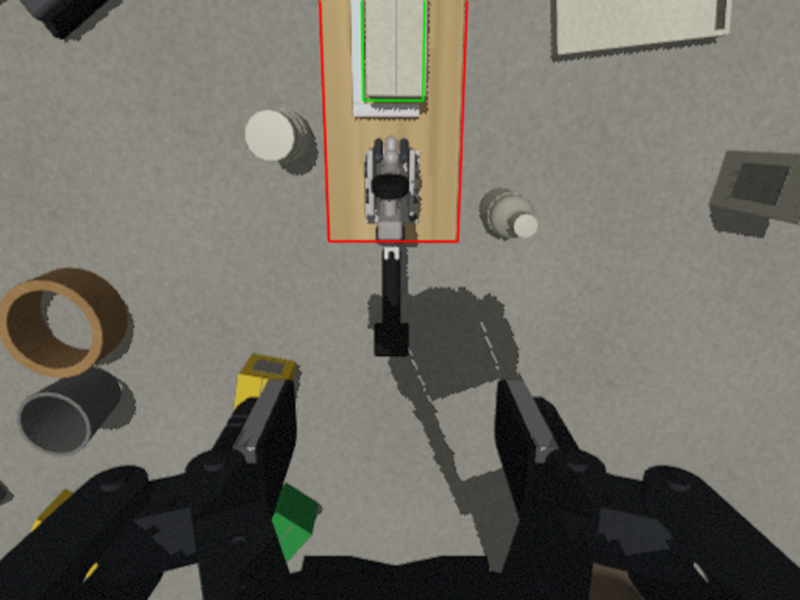

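The carton's lid lies about 3 mm off the back fence and about 1.5 mm off the side fence, and it is square. That is within tolerance, so the knob is next.

```bash
python3 - <<'E'
from h import *
O=np.array([.5638,-.0377]);th=np.deg2rad(-27.2)
def W(x,y,z):return [O[0]+x*np.cos(th)-y*np.sin(th),O[1]+x*np.sin(th)+y*np.cos(th),z]
import pickle
c=pickle.load(open("pics/w4.pkl","rb"))
K=ray(c,np.array([(375,322),(407,322),(408,356),(374,356)])*.64,.111)[:,:2]-O
Rm=np.array([[np.cos(th),-np.sin(th)],[np.sin(th),np.cos(th)]]);print((K@Rm*1000).round(1))
L=ray(c,np.array([(366,97),(424,97)])*.64,.062)[:,:2]-O;print((L@Rm*1000).round(1))
print(move(W(-.1333,0,.075)))
# arc: knob displacement per q, in tool x (nest x) and tool z (-world z), cm
k=lambda q:np.array([-20-115*np.sin(1.4-q),-(77+115*np.cos(1.4-q))])/10
qs=np.array([0,.06,.14,.25,.37,.49,.61,.73,.85,.97,1.07,1.15,1.22,1.28,1.33,1.38,1.42,1.46,1.49,1.51])
print(np.diff([k(q) for q in qs],axis=0).round(2).tolist())
E
```

```text
[[-114.2   13.3]
 [-114.2  -11.6]
 [-142.9  -12.6]
 [-143.    14.3]]
[[ 51.9  20.3]
 [ 52.  -24.3]]
[-8.05 -0.09 26.86]
[[0.14, -0.68], [0.25, -0.89], [0.45, -1.18], [0.64, -1.22], [0.78, -1.14], [0.91, -1.04], [1.03, -0.92], [1.13, -0.79], [1.22, -0.65], [1.07, -0.43], [0.88, -0.26], [0.79, -0.17], [0.68, -0.1], [0.57, -0.05], [0.57, -0.03], [0.46, 0.0], [0.46, 0.02], [0.34, 0.03], [0.23, 0.02]]
```

Request:
step_arm(rows=[[[-2.6,-0.05,2,0,0,0,5],[-2.6,-0.05,4,0,0,0,5],[-2.65,0,5,0,0,0,5],[0,0,5,0,0,0,5],[0,0,4,0,0,0,5],[0,0,3,0,0,0,5],[0,0,2,0,0,0,5],[0,0,1,0,0,0,5],[0,0,0.8,0,0,0,5],[0,0,0,0,0,0,5],[0,0,0,0,0,0,5]]])

```text
time: 13.15
ee_pos: [0.4503, 0.021, 0.0822]
tcp_rot: [-0.0, 0.972, -0.235, 0.001]
contact_force: [-0.9, -0.4, 0.4]
width: 0.05
grasp_force: 0.0
```

Request:
step_arm(rows=[[[0,0,0,0,0,0,3.5],[0,0,0,0,0,0,2.5],[0,0,0,0,0,0,2.2],[0,0,0,0,0,0,2.2],[0,0,0,0,0,0,2.2]]], squeeze=50)

```text
time: 13.65
ee_pos: [0.4512, 0.0228, 0.0831]
tcp_rot: [-0.002, 0.972, -0.236, 0.002]
contact_force: [2.0, 6.6, 1.7]
width: 0.0273
grasp_force: 50.3
```

Request:
step_arm(rows=[[[0,0,0,0,0,0,4],[0,0,0,0,0,0,5],[0,0,0,0,0,0,5],[0,-0.1,0.6,0,0,0,5],[0,0,0,0,0,0,3.5],[0,0,0,0,0,0,2.2],[0,0,0,0,0,0,2.2],[0,0,0,0,0,0,2.2],[0,0,0,0,0,0,2.2]]], squeeze=60)

```text
time: 14.55
ee_pos: [0.4497, 0.0236, 0.0753]
tcp_rot: [-0.001, 0.972, -0.236, -0.0]
contact_force: [0.5, 5.9, 0.3]
width: 0.0272
grasp_force: 59.3
```

```bash
python3 - <<'E'
from h import *
O=np.array([.5638,-.0377]);th=np.deg2rad(-27.2);Rm=np.array([[np.cos(th),-np.sin(th)],[np.sin(th),np.cos(th)]])
s=read_state();print(((s["ee_pos"][:2]-O)@Rm*1000).round(1),s["ee_pos"][2],s["contact_force"],s["width"],s["time"])
E
```

```text
[-129.5    2.4] 0.07529890552395185 [0.50027815 5.91876135 0.25300619] 0.027163902356941716 14.55
```

Request:
step_arm(rows=[[[0.14,-0.1,-0.68,0,0,0,2.2],[0.25,-0.1,-0.89,0,0,0,2.2],[0.45,0,-1.18,0,0,0,2.2],[0.64,0,-1.22,0,0,0,2.2],[0.78,0,-1.14,0,0,0,2.2],[0.91,0,-1.04,0,0,0,2.2],[0,0,0,0,0,0,2.2]]])

```text
time: 15.25
ee_pos: [0.4803, 0.0081, 0.1391]
tcp_rot: [0.001, 0.972, -0.235, 0.001]
contact_force: [-2.6, -2.1, 0.8]
width: 0.027
grasp_force: 61.3
```

```bash
python3 - <<'E'
from h import *
O=np.array([.5638,-.0377]);th=np.deg2rad(-27.2);Rm=np.array([[np.cos(th),-np.sin(th)],[np.sin(th),np.cos(th)]])
s=read_state();print(((s["ee_pos"][:2]-O)@Rm*1000).round(1),s["ee_pos"][2],s["contact_force"],s["torque"],s["width"],s["time"])
q=.61;print(-20-115*np.sin(1.4-q),77+115*np.cos(1.4-q)-22)
E
```

```text
[-95.2   2.6] 0.13914204270919284 [-2.57157663 -2.0507584   0.81676296] [-0.14062708  0.32530204  0.06757615] 0.027027929929840128 15.25
-101.69062632802489 135.94221130000716
```

Request:
step_arm(rows=[[[1.03,0,-0.92,0,0,0,2.2],[1.13,0,-0.79,0,0,0,2.2],[1.22,0,-0.65,0,0,0,2.2],[1.07,0,-0.43,0,0,0,2.2],[0.88,0,-0.26,0,0,0,2.2],[0.79,0,-0.17,0,0,0,2.2],[0.68,0,-0.1,0,0,0,2.2],[0,0,0,0,0,0,2.2]]])

```text
time: 16.05
ee_pos: [0.5391, -0.0222, 0.1694]
tcp_rot: [0.0, 0.972, -0.235, -0.001]
contact_force: [-3.5, -0.3, -10.7]
width: 0.0275
grasp_force: 60.8
```

```bash
python3 - <<'E'
from h import *
O=np.array([.5638,-.0377]);th=np.deg2rad(-27.2);Rm=np.array([[np.cos(th),-np.sin(th)],[np.sin(th),np.cos(th)]])
s=read_state();print(((s["ee_pos"][:2]-O)@Rm*1000).round(1),s["ee_pos"][2],s["contact_force"]@np.array([[*Rm[:,0],0],[*Rm[:,1],0],[0,0,1]]).T,s["width"],s["time"])
q=1.28;print(-20-115*np.sin(1.4-q),77+115*np.cos(1.4-q)-22)
E
```

```text
[-29.1   2.5] 0.1694441811880828 [ -2.95890549  -1.82496124 -10.68033411] 0.027480613688553517 16.05
-33.766903838225716 169.1729931231946
```

Request:
step_arm(rows=[[[0.57,0,0.05,0,0,0,2.2],[0.57,0,0,0,0,0,2.2],[0.46,0,0,0,0,0,2.2],[0.46,0,0.03,0,0,0,2.2],[0.34,0,0.03,0,0,0,2.2],[0.3,0,0.02,0,0,0,2.2],[0,0,0,0,0,0,2.2]]])

```text
time: 16.75
ee_pos: [0.5624, -0.0341, 0.169]
tcp_rot: [0.0, 0.972, -0.235, -0.001]
contact_force: [-7.1, -0.2, -6.7]
width: 0.0269
grasp_force: 60.7
```

```bash
cat >> h.py <<'E'
O=np.array([.5638,-.0377]);th=np.deg2rad(-27.2);Rm=np.array([[np.cos(th),-np.sin(th)],[np.sin(th),np.cos(th)]])
def st():
    s=read_state();print("nest xy mm",((s["ee_pos"][:2]-O)@Rm*1000).round(1),"z",s["ee_pos"][2].round(4),"F nest",(s["contact_force"][:2]@Rm).round(1),s["contact_force"][2].round(1),"w",s["width"].round(4),"t",s["time"])
E
python3 -c "
from h import *
st()"
```

```text
Traceback (most recent call last):
  File "h.py", line 23, in st
    s=read_state();print("nest xy mm",((s["ee_pos"][:2]-O)@Rm*1000).round(1),"z",s["ee_pos"][2].round(4),"F nest",(s["contact_force"][:2]@Rm).round(1),s["contact_force"][2].round(1),"w",s["width"].round(4),"t",s["time"])
                                                                                                                                                                                          ^^^^^^^^^^^^^^^^
AttributeError: 'float' object has no attribute 'round'
```

Request:
step_arm(rows=[[[0.3,0,0.05,0,0,0,2.2],[0,0,0,0,0,0,2.2]]])

```text
time: 16.95
ee_pos: [0.5625, -0.0342, 0.1689]
tcp_rot: [-0.0, 0.972, -0.235, -0.004]
contact_force: [-14.1, 3.3, 0.4]
width: 0.0273
grasp_force: 61.5
```

```bash
sed -i 's/s\["width"\].round(4)/s["width"]/' h.py
python3 -c "
from h import *
st()"
```

```text
nest xy mm [-2.8  2.5] z 0.1689 F nest [-14.   -3.5] 0.4 w 0.02726050563617775 t 16.95
```

The handle is against its stop: the force rises with no further travel. I'll relax, let go, rise and wait.

Request:
step_arm(rows=[[[-0.3,0,0,0,0,0,2.2],[0,0,0,0,0,0,3.5],[0,0,0,0,0,0,5],[0,0,0,0,0,0,5],[0,0,-2,0,0,0,5],[0,0,-4,0,0,0,5],[-3,0,-3,0,0,0,5],[-4,0,-2,0,0,0,5],[-4,0,0,0,0,0,5],[-4,0,0,0,0,0,5],[0,0,0,0,0,0,5],[0,0,0,0,0,0,5]]])

```text
time: 18.15
ee_pos: [0.4311, 0.0347, 0.2801]
tcp_rot: [-0.0, 0.972, -0.235, 0.003]
contact_force: [0.5, 0.3, 0.7]
width: 0.0499
grasp_force: 0.0
```

```bash
python3 - <<'E'
from h import *
st();im=snapshot("wrist");b=snapshot("scene")[170:340,200:340]
cv2.imwrite("pics/c5.png",np.hstack([cv2.resize(im[:300],(480,400)),cv2.resize(b,(320,400))]))
E
```

```text
nest xy mm [-151.1    3.7] z 0.2801 F nest [0.3 0.5] 0.7 w 0.04989032613783319 t 18.15
```

View pics/c5.png

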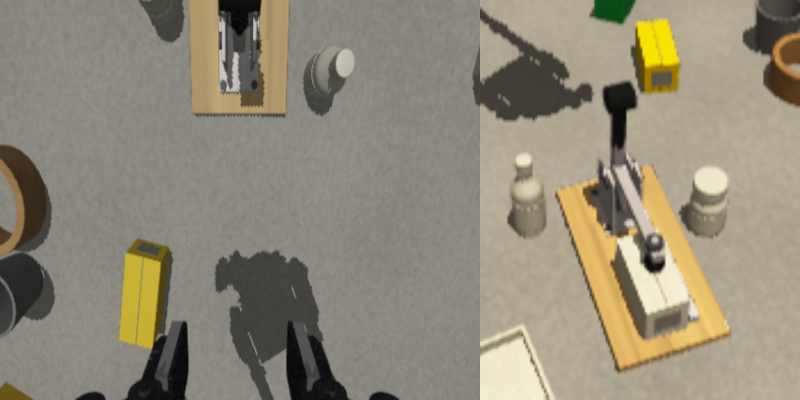

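The clamp is locked: the handle is upright and the pad presses on the lid. Now waiting out the two seconds.

Request:
step_arm(rows=[[[0,0,0,0,0,0,5],[0,0,0,0,0,0,5],[0,0,0,0,0,0,5],[0,0,0,0,0,0,5],[0,0,0,0,0,0,5],[0,0,0,0,0,0,5],[0,0,0,0,0,0,5],[0,0,0,0,0,0,5],[0,0,0,0,0,0,5],[0,0,0,0,0,0,5],[0,0,0,0,0,0,5],[0,0,0,0,0,0,5]]])

```text
time: 19.45
ee_pos: [0.4298, 0.0345, 0.2784]
tcp_rot: [-0.0, 0.972, -0.235, 0.0]
contact_force: [-1.0, 0.0, -0.6]
width: 0.0497
grasp_force: 0.0
```

Request:
step_arm(rows=[[[0,0,0,0,0,0,5],[0,0,0,0,0,0,5],[0,0,0,0,0,0,5],[0,0,0,0,0,0,5],[0,0,0,0,0,0,5],[0,0,0,0,0,0,5],[4,0,0,0,0,0,5],[4,0,0,0,0,0,5],[4,0,0,0,0,0,5],[2.5,0,0,0,0,0,5],[0,0,0,0,0,0,5],[0,0,0,0,0,0,5]]])

```text
time: 20.65
ee_pos: [0.5585, -0.0319, 0.2778]
tcp_rot: [-0.0, 0.972, -0.236, -0.001]
contact_force: [-0.9, -0.9, -0.2]
width: 0.0497
grasp_force: 0.0
```

```bash
python3 -c "
from h import *
st()"
```

```text
nest xy mm [-7.4  2.8] z 0.2778 F nest [-0.4 -1.2] -0.2 w 0.049671380958791166 t 20.65
```

Request:
step_arm(rows=[[[0.1,0,4,0,0,0,5],[0,0,3,0,0,0,5],[0,0,2,0,0,0,5],[0,0,1.2,0,0,0,5],[0,0,0.7,0,0,0,5],[0,0,0,0,0,0,5],[0,0,0,0,0,0,3.5],[0,0,0,0,0,0,2.2],[0,0,0,0,0,0,2.2],[0,0,0,0,0,0,2.2],[0,0,0,0,0,0,2.2]]])

```text
time: 21.75
ee_pos: [0.5603, -0.033, 0.1711]
tcp_rot: [0.0, 0.972, -0.235, 0.001]
contact_force: [-3.3, -2.7, 6.0]
width: 0.0273
grasp_force: 60.7
```

```bash
python3 - <<'E'
from h import *
st()
k=lambda q:np.array([-20-115*np.sin(1.4-q),-(77+115*np.cos(1.4-q))])/10
qs=np.array([1.48,1.44,1.38,1.3,1.2,1.1,1.0,.9,.78,.66,.54,.42,.30,.2,.12,.06,.0])
print(np.diff([k(q) for q in qs],axis=0).round(2).tolist())
E
```

```text
nest xy mm [-5.2  2.6] z 0.1711 F nest [-1.7 -3.9] 6.0 w 0.027302286721837814 t 21.75
[[-0.46, -0.03], [-0.69, -0.01], [-0.92, 0.06], [-1.14, 0.17], [-1.11, 0.28], [-1.08, 0.39], [-1.04, 0.5], [-1.17, 0.73], [-1.07, 0.87], [-0.96, 0.99], [-0.84, 1.1], [-0.7, 1.19], [-0.47, 1.05], [-0.3, 0.87], [-0.18, 0.67], [-0.14, 0.68]]
```

Request:
step_arm(rows=[[[-0.46,0,-0.03,0,0,0,2.2],[-0.69,0,-0.01,0,0,0,2.2],[-0.92,0,0.06,0,0,0,2.2],[-1.14,0,0.17,0,0,0,2.2],[-1.11,0,0.28,0,0,0,2.2],[-1.08,0,0.39,0,0,0,2.2],[-1.04,0,0.5,0,0,0,2.2],[-1.17,0,0.73,0,0,0,2.2],[0,0,0,0,0,0,2.2]]])

```text
time: 22.65
ee_pos: [0.4923, 0.002, 0.1514]
tcp_rot: [0.001, 0.972, -0.235, 0.001]
contact_force: [-6.5, -3.4, 16.1]
width: 0.027
grasp_force: 67.1
```

```bash
python3 -c "
from h import *
st()"
```

```text
nest xy mm [-81.8   2.7] z 0.1514 F nest [-4.2 -6. ] 16.1 w 0.026951130164324284 t 22.65
```

Request:
step_arm(rows=[[[-1.07,0,0.77,0,0,0,2.2],[-0.96,0,0.95,0,0,0,2.2],[-0.84,0,1.1,0,0,0,2.2],[-0.7,0,1.19,0,0,0,2.2],[-0.47,0,1.05,0,0,0,2.2],[-0.3,0,0.87,0,0,0,2.2],[-0.18,0,0.67,0,0,0,2.2],[-0.14,0,0.68,0,0,0,2.2],[0,0,0.1,0,0,0,2.2],[0,0,0,0,0,0,2.2]]])

```text
time: 23.65
ee_pos: [0.4496, 0.0239, 0.075]
tcp_rot: [0.0, 0.972, -0.235, -0.001]
contact_force: [-4.6, -1.7, 5.5]
width: 0.0272
grasp_force: 65.3
```

```bash
python3 -c "
from h import *
st()"
```

```text
nest xy mm [-129.7    2.6] z 0.075 F nest [-3.3 -3.6] 5.5 w 0.02723203587754774 t 23.65
```

Request:
step_arm(rows=[[[0,0,0.3,0,0,0,2.2],[0,0,0,0,0,0,2.2]]])

```text
time: 23.85
ee_pos: [0.4497, 0.0241, 0.0743]
tcp_rot: [0.0, 0.972, -0.235, -0.002]
contact_force: [-11.7, -1.6, 25.1]
width: 0.0273
grasp_force: 68.1
```

Request:
step_arm(rows=[[[0,0,-0.2,0,0,0,2.2],[0,0,0,0,0,0,3.5],[0,0,0,0,0,0,5],[0,0,0,0,0,0,6],[0,0,-2,0,0,0,6],[0,0,-4,0,0,0,6],[0,0,-5,0,0,0,6],[0,0,-5,0,0,0,6],[0,0,-5,0,0,0,6],[0,0,-5,0,0,0,6],[0,0,0,0,0,0,6],[0,0,0,0,0,0,6]]])

```text
time: 25.05
ee_pos: [0.4516, 0.024, 0.3351]
tcp_rot: [-0.001, 0.972, -0.235, 0.002]
contact_force: [0.5, -0.6, -0.2]
width: 0.0603
grasp_force: 0.0
```

```bash
python3 - <<'E'
from h import *
st();c=camera_params("wrist");im=snapshot("wrist");t=snapshot("scene")[170:340,200:340]
cv2.imwrite("pics/c6.png",np.hstack([cv2.resize(im[:300],(480,400)),cv2.resize(t,(320,400))]))
E
```

```text
nest xy mm [-128.     3.6] z 0.3351 F nest [ 0.7 -0.4] -0.2 w 0.06027449485880538 t 25.05
```

View pics/c6.png

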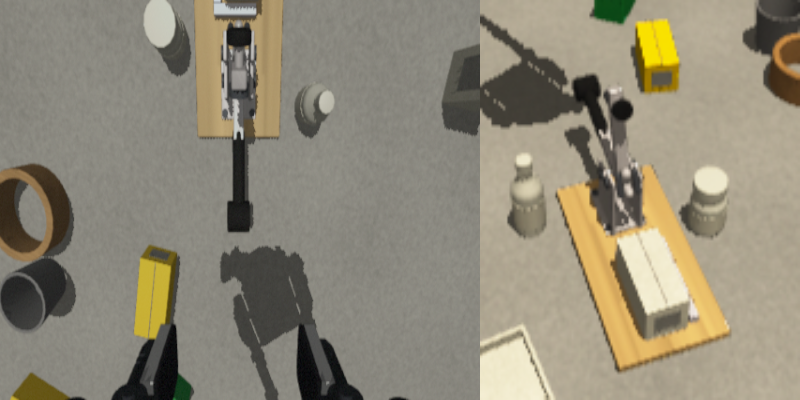

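The clamp is fully back and the carton stands in the nest. Next, the pick-up.

Request:
step_arm(rows=[[[4.5,0.1,0,0,0,0,6.2],[4.5,0.1,0,0,0,0,6.2],[4.5,0.1,0,0,0,0,6.2],[4.5,0.1,0,0,0,0,6.2],[4.67,0.08,0,0,0,0,6.2],[0,0,4,0,0,0,6.2],[0,0,4.5,0,0,0,6.2],[0,0,4.5,0,0,0,6.2],[0,0,4.5,0,0,0,6.2],[0,0,3.5,0,0,0,6.2],[0,0,0,0,0,0,6.2],[0,0,0,0,0,0,6.2]]])

```text
time: 26.35
ee_pos: [0.6483, -0.0837, 0.1214]
tcp_rot: [0.0, 0.972, -0.235, -0.002]
contact_force: [-0.1, -0.2, 0.7]
width: 0.062
grasp_force: 0.0
```

```bash
python3 -c "
from h import *
st();print(move([.651,-.0839,.0244]))"
```

```text
nest xy mm [96.2 -2.3] z 0.1214 F nest [-0.  -0.3] 0.7 w 0.061953413278113816 t 26.35
[ 0.29 -0.12  9.69]
```

Request:
step_arm(rows=[[[0.2,-0.1,3,0,0,0,6.2],[0,0,3,0,0,0,6.2],[0,0,2,0,0,0,6.2],[0,0,1.2,0,0,0,6.2],[0,0,0.4,0,0,0,6.2],[0,0,0,0,0,0,6.2],[0,0,0,0,0,0,5],[0,0,0,0,0,0,4],[0,0,0,0,0,0,4],[0,0,0,0,0,0,4],[0,0,0,0,0,0,4]]], squeeze=35)

```text
time: 27.45
ee_pos: [0.654, -0.0844, 0.0297]
tcp_rot: [-0.0, 0.972, -0.235, 0.002]
contact_force: [0.4, 0.3, 5.8]
width: 0.0456
grasp_force: 38.3
```

Request:
step_arm(rows=[[[0,0,-0.5,0,0,0,4],[0,0,-1.5,0,0,0,4],[0,0,-3,0,0,0,4],[0,0,-4,0,0,0,4],[0,0,-5,0,0,0,4],[0,0,-3,0,0,0,4],[0,0,0,0,0,0,4]]])

```text
time: 28.15
ee_pos: [0.6562, -0.0848, 0.2055]
tcp_rot: [-0.0, 0.972, -0.235, 0.006]
contact_force: [1.4, 0.2, -0.9]
width: 0.0462
grasp_force: 37.6
```

```bash
python3 -c "
from h import *
st();print(move([.5958,-.2804,.1]))"
```

```text
nest xy mm [103.8   0.3] z 0.2055 F nest [1.1 0.8] -0.9 w 0.046225766917587084 t 28.15
[ 3.44 20.19 10.52]
```

Request:
step_arm(rows=[[[0.3,2,0,0,0,0,4],[0.6,3.7,0,0,0,0,4],[0.7,4,0,0,0,0,4],[0.7,4,0,0,0,0,4],[0.6,3.9,0,0,0,0,4],[0.5,2.6,0,0,0,-4,4],[0,0,0,0,0,-8,4],[0,0,0,0,0,-8,4],[0,0,0,0,0,-8,4],[0,0,0,0,0,-8,4],[0,0,0,0,0,-8,4],[0,0,0,0,0,-8,4]]])

```text
time: 29.35
ee_pos: [0.5886, -0.2785, 0.1957]
tcp_rot: [-0.001, 0.976, 0.217, -0.001]
contact_force: [0.4, 0.1, -1.3]
width: 0.0459
grasp_force: 37.4
```

Request:
step_arm(rows=[[[0,0,0,0,0,-8,4],[0,0,0,0,0,-8,4],[0,0,0,0,0,-8,4],[0,0,0,0,0,-8,4],[0,0,0,0,0,-8,4],[0,0,0,0,0,-4,4],[0,0,0,0,0,0,4],[0,0,0,0,0,0,4],[0,0,0,0,0,0,4]]])

```text
time: 30.25
ee_pos: [0.5896, -0.279, 0.197]
tcp_rot: [-0.001, 0.825, 0.564, -0.0]
contact_force: [-0.6, 0.1, -0.7]
width: 0.0454
grasp_force: 37.4
```

```bash
python3 - <<'E'
from h import *
s=read_state();m=rot(s["tcp_rot"]).as_matrix();print(s["time"],s["ee_pos"],np.degrees(np.arctan2(m[1,0],m[0,0])),s["joints"].round(2),s["width"])
print(move([.5958,-.2804,.022])) 
im=snapshot("wrist");t=snapshot("scene")[240:384,120:290]
cv2.imwrite("pics/c7.png",np.hstack([cv2.resize(im,(450,338)),cv2.resize(t,(350,338))]))
E
```

```text
30.25 [ 0.58957879 -0.27900592  0.19697124] 68.72916321106236 [-0.51  0.39  1.59  0.    1.16 -0.14] 0.04539765400004063
[ 0.09  0.65 17.5 ]
```

View pics/c7.png

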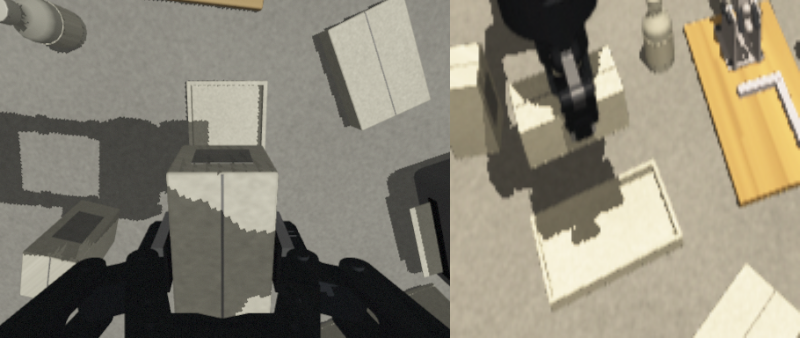

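The carton is held level over the tray, aligned with its length. Lowering in fine steps.

Request:
step_arm(rows=[[[0.4,0.65,2,0,0,0,4],[0,0,4,0,0,0,4],[0,0,4,0,0,0,4],[0,0,3,0,0,0,4],[0,0,2,0,0,0,4],[0,0,1,0,0,0,4],[0,0,0.5,0,0,0,4],[0,0,0,0,0,0,4],[0,0,0,0,0,0,4],[0,0,0,0,0,0,4]]])

```text
time: 31.35
ee_pos: [0.5989, -0.2786, 0.0345]
tcp_rot: [0.001, 0.825, 0.565, 0.001]
contact_force: [-0.4, -0.4, -1.3]
width: 0.0454
grasp_force: 37.6
```

Request:
step_arm(rows=[[[0,0,0.2,0,0,0,4],[0,0,0.2,0,0,0,4],[0,0,0.2,0,0,0,4],[0,0,0,0,0,0,4]]])

```text
time: 31.75
ee_pos: [0.5972, -0.2777, 0.0262]
tcp_rot: [-0.0, 0.825, 0.565, -0.0]
contact_force: [-0.4, -0.1, -1.6]
width: 0.0452
grasp_force: 37.6
```

Request:
step_arm(rows=[[[0,0,0.2,0,0,0,4],[0,0,0.15,0,0,0,4],[0,0,0,0,0,0,4],[0,0,0,0,0,0,4]]])

```text
time: 32.15
ee_pos: [0.5975, -0.2779, 0.023]
tcp_rot: [-0.0, 0.825, 0.565, -0.0]
contact_force: [0.3, -0.8, -0.9]
width: 0.0455
grasp_force: 37.6
```

Request:
step_arm(rows=[[[0,0,0.15,0,0,0,4],[0,0,0.15,0,0,0,4],[0,0,0,0,0,0,4],[0,0,0,0,0,0,4]]])

```text
time: 32.55
ee_pos: [0.5979, -0.2781, 0.0218]
tcp_rot: [0.0, 0.825, 0.565, 0.0]
contact_force: [-1.7, 0.0, 5.8]
width: 0.0457
grasp_force: 38.4
```

Contact at 6 N. Releasing and withdrawing.

Request:
step_arm(rows=[[[0,0,0,0,0,0,5],[0,0,0,0,0,0,5.8],[0,0,0,0,0,0,6],[0,0,0,0,0,0,6],[0,0,-1,0,0,0,6],[0,0,-3,0,0,0,6],[0,0,-4,0,0,0,6],[0,0,-5,0,0,0,6],[0,0,-5,0,0,0,6],[0,0,-5,0,0,0,6],[-4,0,0,0,0,0,6],[-4,0,0,0,0,0,6]]])

```text
time: 33.75
ee_pos: [0.5705, -0.3533, 0.2551]
tcp_rot: [0.004, 0.824, 0.566, 0.001]
contact_force: [0.7, -0.7, 0.1]
width: 0.0602
grasp_force: 0.0
```

Request:
step_arm(rows=[[[-4,0,0,0,0,0,6],[0,0,0,0,0,0,6],[0,0,0,0,0,0,6],[0,0,0,0,0,0,6]]])

```text
time: 34.15
ee_pos: [0.5544, -0.389, 0.2503]
tcp_rot: [-0.0, 0.825, 0.565, 0.0]
contact_force: [-0.6, 0.3, 0.2]
width: 0.0602
grasp_force: 0.0
```

```bash
python3 - <<'E'
from h import *
print(read_state()["ee_pos"])
im=snapshot("wrist");t=snapshot("scene")[190:384,130:330]
cv2.imwrite("pics/c8.png",np.hstack([cv2.resize(im,(450,338)),cv2.resize(t,(350,338))]))
E
```

```text
[ 0.55437067 -0.38897336  0.25034937]
```

View pics/c8.png

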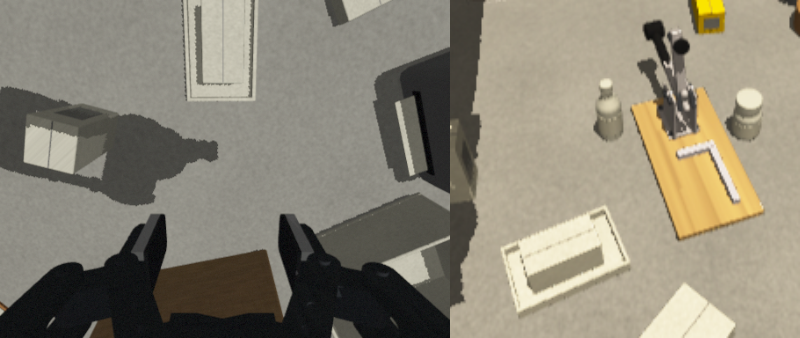

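The carton lies flat inside the tray, with the clamp fully back and the bystanders in place. Handing in.

```bash
python3 -c "
from bench import *
print(close_job())"
```

```text
the job is handed in; nothing more can be done
None
```

The job is handed in at about 34 s: the carton was seated, clamped locked for over two seconds and unclamped, and now lies flat, lid up, in the tray with the clamp fully back; no verdict was returned.

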